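Uncover and draw out the latched tip cassette

TASK

Take the cover off the pipette-tip cassette in the loading bay and set it, open side down and balanced level, over the narrow raised bar of the cover rest, then let go of it. Then pinch the cassette's two upright side catches together to unlatch it, lift it out level and finish while still holding it by the pinched catches, with the tips at least 10 cm above the bench. Leave the other things on the bench where they are.

Things in the scene. Friction and masses are not known exactly. Their poses are not given: they have to be found in the camera images.
- dock: Loading bay: fixed grey block, 140 mm along its x, 96 mm along its y, 58 mm high, open at the top; origin at the centre of its underside, z up. The cassette sits in it, latched under a lip at the middle of each long side; at the start the cover stands on its rim. The bay is on the robot's left or right, the cover rest on the other side.
- cover: White hollow cover, open below: 124 mm along x, 80 mm along y, side walls 3 mm thick, hollow 118 x 74 mm and 42 mm deep, roof 4 mm; origin at the centre of the plane of its lower rim, so the inside of the roof is 42 mm above the origin and the roof's top 46 mm. About 0.12 kg. It stands freely on the bay's rim, its axes along the bay's, and hides the cassette.
- cover_grip (a point): Point to grip on the cover's fin: an upright fin on the middle of the roof, 70 mm along the cover's x, 14 mm thick along its y, rising from 46 to 82 mm above the cover's lower rim. The point is on the fin's middle plane, 69 mm above the lower rim (13 mm below the fin's top, 23 mm above the roof). Axes as the cover's.
- rest_top (a point): Cover rest: fixed aluminium stand with a level bar on top, 100 mm along its x, 28 mm wide along y. The point is the centre of the bar's top face, 80 mm above the bench, z up. Base 110 x 70 x 10 mm, web under the bar 12 mm thick. The cover sits with the inside of its roof on the bar and its walls hanging round it, cover x along the bar; its lower rim is then 38 mm above the bench.
- cassette: White tip cassette: deck 104 mm along x, 52 mm along y, 6 mm thick, origin at the centre of the deck's underside (44 mm above the bay's underside when seated). 36 tips hang 36 mm below the deck and stand 6 mm above it. About 0.15 kg. Its axes lie along the bay's. Play in the bay 1 mm each way.
- cassette_grip (a point): Point midway between the two catches, at the height to grip: 38 mm above the deck's underside, 24 mm above the bay's rim when seated. Axes as the cassette's. Each catch is a grey upright tab, 30 mm along x, 5 mm thick, its top 14 mm above this point. Outer faces 60 mm apart along y at rest, 46 mm when pinched home. Between them nothing rises over 12 mm above the deck's underside.
- catch_left (a joint): Travel inward of the catch at the cassette's +y side: 0 at rest, 0.007 m fully in (stop). Sprung outward, 1.2 N at rest to 4 N fully in. Its foot has a hook under the bay's lip that is clear of it from 0.005 m on.
- catch_right (a joint): The same for the catch at the cassette's -y side.
- trough: Bystander: empty white open reagent trough, 120 x 40 x 30 mm, between bay and rest; origin at the centre of its underside. Leave it alone.
- beaker: Bystander: glass beaker, 66 mm across, 85 mm high; origin at the centre of its underside. Leave it alone.
- bottle: Bystander: glass reagent bottle with cap, 72 mm across, 150 mm high; origin at the centre of its underside. Leave it alone.
- tip_box: Bystander: open box of loose tips, 120 x 80 x 66 mm, yellow deck; no catches; origin at the centre of its underside. Leave it alone.
- plates: Bystander: stack of three well plates, 127 x 85 x 44 mm; origin at the centre of its underside. Leave it alone.
- tube_rack: Bystander: white rack of 12 capped tubes, 180 x 60 x 74 mm; origin at the centre of its underside. Leave it alone.
- pipette: Bystander: black hand pipette lying down, about 230 mm long and 30 mm high; origin at the centre of its underside. Leave it alone.
- rest: The same cover rest, given at the centre of its underside.
Things that resemble listed ones, but are neither listed nor needed, are in the scene too. What is shaped like the cover but pink or red is not meant.

How it is judged:
On the way:
1. the cover sits level on the bar of the cover rest, let go, while the cassette is still seated in the bay (horizontal distance between cover and rest_top below 0.02 m and z of cover in the frame of rest_top between -0.047 and -0.037 m and angle between cover's own z axis and vertical below 0.12 rad and contact force between cover and rest above 0.3 N and contact force between cover and the arm below 0.05 N and contact force between cover and the fingers below 0.05 N and linear speed of cover below 0.02 m/s and z of cassette in the frame of dock below 0.05 m), for 0.2 s.
At the end, for the whole second after the job is handed in: Cover on the rest's bar within 20 mm of its centre, tilted under 0.12 rad, still and untouched. Fingers hold the cassette, both catches in by over 4.5 mm, tilted under 0.25 rad, tip ends over 91 mm above the bench, still; bay, rest, cover and bystanders do not touch it (horizontal distance between cover and rest_top below 0.02 m and z of cover in the frame of rest_top between -0.047 and -0.037 m and angle between cover's own z axis and vertical below 0.12 rad and contact force between cover and rest above 0.3 N and contact force between cover and the arm below 0.05 N and contact force between cover and the fingers below 0.05 N and linear speed of cover below 0.02 m/s and value of joint each of catch_left, catch_right above 0.0045 m and height (world z) of cassette_grip above 0.165 m and angle between cassette's own z axis and vertical below 0.25 rad and contact force between cassette and the fingers above 2 N and linear speed of cassette below 0.03 m/s and contact force between cassette and dock below 0.05 N and contact force between cassette and cover below 0.05 N and contact force between cassette and rest below 0.05 N and contact force between cassette and trough below 0.05 N and contact force between cassette and beaker below 0.05 N and contact force between cassette and bottle below 0.05 N and contact force between cassette and tip_box below 0.05 N and contact force between cassette and plates below 0.05 N and contact force between cassette and tube_rack below 0.05 N and contact force between cassette and pipette below 0.05 N); the arm keeps its last pose, push and grip.
It fails at once if a bystander is moved more than 30 mm (distance of any of trough, beaker, bottle, tip_box, plates, tube_rack, pipette from where it was at the start of the episode above 0.03 m).
It also fails if it takes over 51 s, if anything falls off the work surface, if the arm or the gripper's body presses on something with over 40 N, if the wrist force passes 120 N, or if a joint passes its speed limit or range.

ROBOT

A 6-joint arm with a two-finger parallel gripper is mounted at the origin on the work surface. World frame = base frame: x ahead of the robot, y to its left, z up, the work surface at z = 0. Lengths are in m, angles in rad, forces in N, time in s.
With the tool pointing down it reaches from about 0.375 to 0.75 m from the base axis. Payload 9 kg.
Tool frame: the origin (TCP) lies midway between the tips of the shut fingers; the grasp point (between the pads) lies 19 mm behind it (bot.tcp_to_grasp is the distance from the TCP to the grasp point, in m); z points along the fingers, y is the direction in which the jaws open and shut (so a half turn about z gives the same grasp; the last joint's range is limited). The gripper opens to 85 mm and grips with 20 to 120 N. Pads are 22 mm wide; open, the fingers measure 114 mm over their backs; the gripper's body (76 mm by 85 mm) begins 54 mm behind the grasp point. The pads swing forward as they close: fully open they stand 13 mm farther back than shut.
Start: joints at [-1.335, 0.104, 0.097, 1.564, 0, 1.353], TCP at [0.263, -0.539, 0.231] pointing down, gripper open.
Joint ranges: [-2.99, 2.99], [-0.84, 1.86], [-1.1, 1.16], [-1.84, 2.11], [-1.51, 1.56], [-3.14, 3.14]. Speed limits (rad/s): [2.22, 2.22, 2.57, 3.14, 3.14, 3.14].

INTERFACE

Orientations are given as a rotation vector (axis times angle).
In Python, from station import bot gives the robot as it stands.
- The arm moves only by the shell command python3 -m handwheel 'ROWS' [FORCE]. ROWS is JSON, a list of rows, each a list of 5 numbers: the closure, from 0 (fully open) to 1 (shut), then the shift along the world's x, y, z in mm, then the turn about the world's z in degrees. In form: [[hand, tx, ty, tz, roll], ...]. A call has 1 to 8 rows; each row shifts and turns the pose as measured when the row begins; what a row does not reach is not made up. A row lasts 1/8 s, in which the tool goes at most 62.5 mm and 10.7 degrees, less where a joint would pass 70% of its speed; a pose out of reach is approached as far as the arm can. A call is refused whole if a number of a shift passes 62.5 or a number of a turn 10.7, either way. A call with a gripper value outside its range is refused whole. The fingers move at their own pace and stop on an object; FORCE is the grip in N (left out, the last holds). Time passes only in rows, so rows that do not move let the fingers close. It gives the time, the measured TCP pose, the force and the opening at its end, in the units of the state.
- bot.observe(): the state, without advancing time (a new reading comes with each control period).
- bot.camera(name): name is "scene" or "top"; returns a dict with "pixels" (420x560x3 uint8, blue, green, red), "vertical_fov" (degrees; the focal length in pixels is half the picture's height over the tangent of half this angle, whatever the lens; pixels are square), "cx", "cy" (the principal point, pixels), "view" (4x4, takes a point from world to camera coordinates). Camera axes: x right, y down, z forward; pixel columns grow to the right and rows downward; lengths in m; the calibration is good to about 2 mm. A picture is of the moment at which its call begins. There is no depth.
- bot.close_job(): hands the job in, once; it reports no verdict.
The state is a dict: "time": time; "joints": joint angles; "joint_velocities": joint speeds; "joint_torque": joint torques, N m; "eef_pos": TCP position; "tool_rot": TCP orientation; "contact_force": force on the tool from outside, world axes, zero at the start; "torque": the same for the moment, N m; "grip_width": opening from 0.0 (shut) to 1.0 (fully open).
Only numpy, scipy, OpenCV 4.12 (cv2) and the standard library are available. Lean on these libraries where they do the work, as an engineer would, in place of code of your own. Each camera call takes 0.05 s, during which the arm holds its last target.

## Working session

There is one attempt and no reset: what is moved stays moved. The work goes in short steps, Python scripts to look and compute and a shell command to move; the robot and the scene stay as the last step left them, time stands still between calls to the robot, and variables do not carry over. Pictures are saved under pics/ and viewed, and the job is handed in when it is done.

```bash
mkdir -p pics; ls; python3 - <<'E'
from station import bot
import cv2,numpy as np
print(bot.observe(), bot.tcp_to_grasp)
for n in ["scene","top"]:
    c=bot.camera(n); cv2.imwrite(f"pics/{n}0.png",c["pixels"]); np.save(f"pics/{n}0.npy",c["pixels"])
    print(n,c["vertical_fov"],c["cx"],c["cy"],np.round(c["view"],4).tolist(),[k for k in c])
E
```

```text
pics
{'time': 0.0, 'joints': array([-1.33471080e+00,  1.04698248e-01,  9.64642674e-02,  1.56392311e+00,
        2.21656977e-05,  1.35309667e+00]), 'joint_velocities': array([ 0.00139721, -0.00018611, -0.00082071, -0.00198539, -0.00104581,
        0.00081681]), 'joint_torque': array([-3.89183115e-04, -5.56928658e+01,  5.03650081e+01,  1.66966952e-02,
       -4.27056384e-04, -2.78974667e-06]), 'eef_pos': array([ 0.26295522, -0.53892764,  0.2305202 ]), 'tool_rot': array([-3.05974796e+00, -7.06397787e-01, -1.51603567e-05]), 'contact_force': array([ 0.47312547,  0.75180314, -0.11534455]), 'torque': array([-0.00117186, -0.01344106, -0.0462018 ]), 'grip_width': 1.000029055164413} 0.0187
scene 50.27190571148229 275.9354630913836 212.50343160826313 [[0.3159, 0.9488, 0.0008, -0.1608], [0.7315, -0.243, -0.637, -0.3494], [-0.6042, 0.2018, -0.7709, 1.5292], [0.0, 0.0, 0.0, 1.0]] ['pixels', 'vertical_fov', 'cx', 'cy', 'view']
top 57.941106270947046 283.96631974314386 210.78395194734634 [[0.0024, -0.9999, 0.0125, -0.0041], [-0.9955, -0.0036, -0.0948, 0.5761], [0.0948, -0.0123, -0.9954, 1.0336], [0.0, 0.0, 0.0, 1.0]] ['pixels', 'vertical_fov', 'cx', 'cy', 'view']
```

View pics/scene0.png

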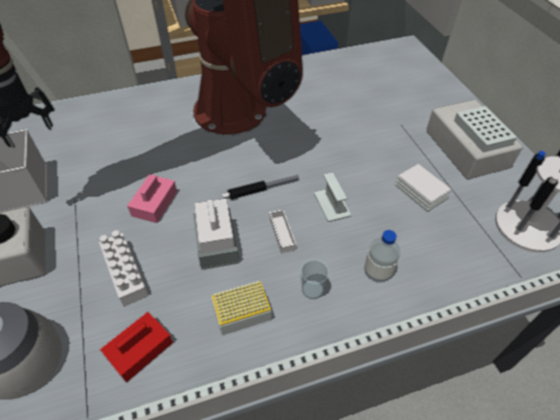

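View pics/top0.png

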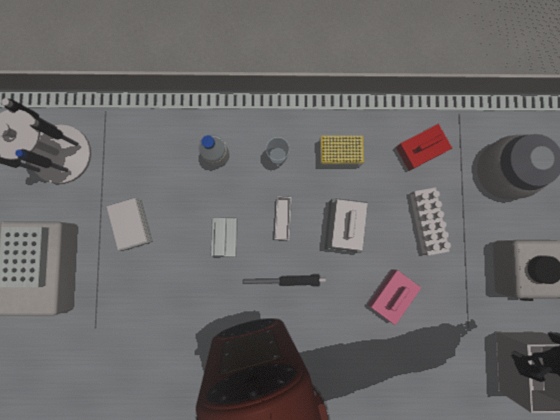

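```bash
cat > h.py <<'E'
import numpy as np,cv2
from station import bot
def K(c):
    f=c["pixels"].shape[0]/2/np.tan(np.radians(c["vertical_fov"])/2); return f
def proj(c,P):
    P=np.atleast_2d(P); v=np.array(c["view"]); q=P@v[:3,:3].T+v[:3,3]; f=K(c)
    return np.c_[f*q[:,0]/q[:,2]+c["cx"], f*q[:,1]/q[:,2]+c["cy"]]
def ray(c,uv):
    v=np.array(c["view"]); R=v[:3,:3]; f=K(c)
    uv=np.atleast_2d(uv); d=np.c_[(uv[:,0]-c["cx"])/f,(uv[:,1]-c["cy"])/f,np.ones(len(uv))]@R
    return -R.T@v[:3,3], d/np.linalg.norm(d,axis=1)[:,None]
def onz(c,uv,z):
    o,d=ray(c,uv); return o+d*((z-o[2])/d[:,2])[:,None]
def crop(img,x,y,w,h,s): return cv2.resize(img[y:y+h,x:x+w],None,fx=s,fy=s,interpolation=cv2.INTER_CUBIC)
E
python3 - <<'E'
from h import *
t=bot.camera("top"); s=bot.camera("scene")
print(proj(t,[.263,-.539,.231]),proj(s,[.263,-.539,.231]))
for n,uv,z in [("cov",(351,224),.14),("rest",(224,237),.08),("trough",(282,219),.03)]: print(n,onz(t,[uv],z))
cv2.imwrite("pics/c1.png",crop(t["pixels"],190,180,200,110,4))
cv2.imwrite("pics/c2.png",crop(s["pixels"],180,165,180,110,4))
E
```

```text
[[528.45665266 344.45491854]] [[ 32.66703359 140.98891981]]
cov [[ 0.53285274 -0.16844362  0.14      ]]
rest [[0.50113617 0.15610663 0.08      ]]
trough [[0.55286505 0.00304145 0.03      ]]
```

View pics/c1.png

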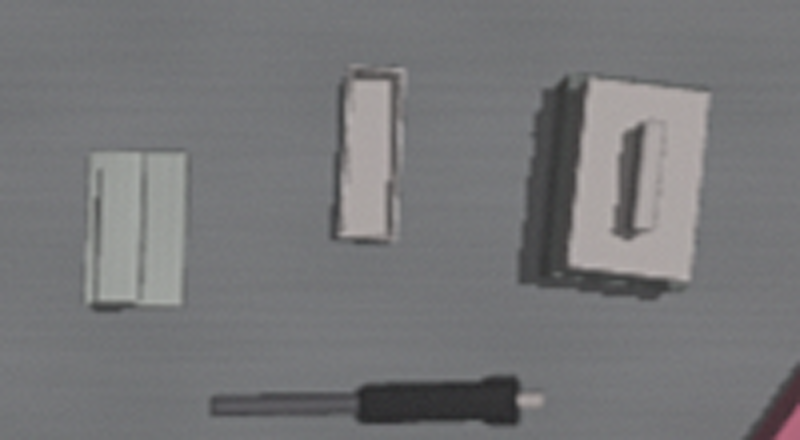

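View pics/c2.png

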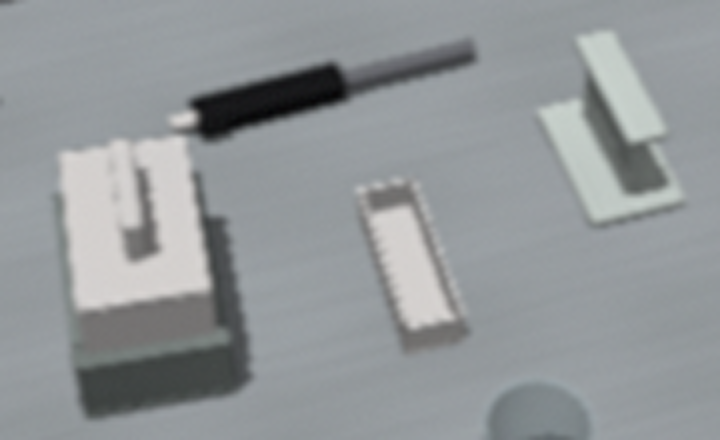

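```bash
cat >> h.py <<'E'
def rect(W):
    r=W[:,:2]; c=r.mean(0); m,(w,h),a=cv2.minAreaRect((r*1000).astype(np.float32)); return c,w,h,a
E
python3 - <<'E'
from h import *
t=bot.camera("top"); s=bot.camera("scene"); T=t["pixels"];S=s["pixels"]
hsv=cv2.cvtColor(T,cv2.COLOR_BGR2HSV)
# local masks, bright, upscaled
def mask(I,x,y,w,h,th,k=8):
    g=cv2.cvtColor(I,cv2.COLOR_BGR2GRAY)[y:y+h,x:x+w]
    G=cv2.resize(g,None,fx=k,fy=k,interpolation=cv2.INTER_CUBIC)
    m=(G>th).astype(np.uint8); cs,_=cv2.findContours(m,cv2.RETR_EXTERNAL,cv2.CHAIN_APPROX_NONE)
    c=max(cs,key=cv2.contourArea).reshape(-1,2)
    return (c+.5)/k-.5+[x,y]
g=cv2.cvtColor(T,cv2.COLOR_BGR2GRAY)
print(g[225,325:372]); print(g[240,208:242]); print(g[232,208:242])
c=mask(T,318,190,60,70,150)
W=onz(t,c,.104); print("cover roof",cv2.minAreaRect((W[:,:2]*1000).astype(np.float32)))
c=mask(T,205,210,40,60,140)
W=onz(t,c,.08); print("rest all@.08",cv2.minAreaRect((W[:,:2]*1000).astype(np.float32)))
W=onz(t,c,.01); print("rest all@.01",cv2.minAreaRect((W[:,:2]*1000).astype(np.float32)))
f=lambda L:np.array(L)/4-.375+np.array([190,180])
fin=onz(t,f([(645,120),(664,122),(655,232),(636,228)]),.14); print("fin",fin.mean(0),fin)
ro=onz(t,f([(584,76),(711,92),(691,288),(568,272)]),.104); print("roof",ro.mean(0),ro)
bar=onz(t,f([(98,153),(141,153),(141,304),(98,304)]),.08); print("bar",bar.mean(0),bar)
g2=lambda L:np.array(L)/4-.375+np.array([180,165])
fin=onz(s,g2([(112,142),(131,140),(142,224),(121,230)]),.14); print("finS",fin.mean(0),fin)
bar=onz(s,g2([(576,36),(612,31),(667,134),(629,142)]),.08); print("barS",bar.mean(0),bar)
ro=onz(s,g2([(60,152),(186,138),(214,290),(77,310)]),.104); print("roofS",ro.mean(0),ro)
E
```

```text
[ 77  70  59  57  62  71  71  67  74 141 173 168 167 166 168 167 168 169
 170 136  94  90  77  71 108 152 170 167 166 149 154 167 166 169 167 167
 167 168 168 158 134 121 119 122 119 121 118]
[118 117 115 126 147 128 109 141 159 157 156 158 159 159 163 163 148 124
 137 157 159 157 158 155 156 157 160 150 125 120 117 119 118 120]
[115 117 115 113 136 126  89 133 160 156 156 159 158 159 160 161 160 127
 127 155 156 154 157 156 155 154 160 154 125 111 117 119 119 117]
cover roof ((534.2369995117188, -171.13314819335938), (78.88407897949219, 122.27249908447266), 83.02427673339844)
rest all@.08 ((502.2035217285156, 156.8872528076172), (99.92622375488281, 61.834041595458984), 0.04601725563406944)
rest all@.01 ((504.0636901855469, 167.09130859375), (106.89654541015625, 66.1472396850586), 0.046010807156562805)
fin [ 0.5342292  -0.17128807  0.14      ] [[ 0.56890906 -0.16864818  0.14      ]
 [ 0.56769374 -0.18055762  0.14      ]
 [ 0.49893168 -0.17387795  0.14      ]
 [ 0.5013823  -0.16206855  0.14      ]]
roof [ 0.53250213 -0.17073181  0.104     ] [[ 0.60113979 -0.13605749  0.104     ]
 [ 0.
[... 182 characters left out ...]
    ]
 [0.55167779 0.15467148 0.08      ]
 [0.45238848 0.15296932 0.08      ]
 [0.45232879 0.18110565 0.08      ]]
finS [ 0.53584823 -0.17107037  0.14      ] [[ 0.50138719 -0.17193571  0.14      ]
 [ 0.50343993 -0.16065297  0.14      ]
 [ 0.56903164 -0.16953549  0.14      ]
 [ 0.56953415 -0.18215731  0.14      ]]
barS [0.5048468  0.16684465 0.08      ] [[0.45357546 0.15591821 0.08      ]
 [0.45691364 0.18117961 0.08      ]
 [0.55516495 0.17828653 0.08      ]
 [0.55373316 0.15199427 0.08      ]]
roofS [ 0.53511129 -0.17017239  0.104     ] [[ 0.46711405 -0.20179363  0.104     ]
 [ 0.4807202  -0.12367727  0.104     ]
 [ 0.60191917 -0.13767621  0.104     ]
 [ 0.59069172 -0.21754245  0.104     ]]
```

```bash
python3 -m handwheel '[[0,34,46,0,10.7],[0,34,46,0,10.7],[0,34,46,0,10.7],[0,34,46,0,10.7],[0,34,46,0,10.7],[0,34,46,0,10.7],[0,34,46,0,10.7],[0,30,40,0,10.7]]' 40
cat >> h.py <<'E'
from scipy.spatial.transform import Rotation as R_
def st():
    o=bot.observe(); R=R_.from_rotvec(o["tool_rot"]).as_matrix()
    print("t",round(o["time"],2),"tcp",np.round(o["eef_pos"]*1000,1),"yaw_x",round(np.degrees(np.arctan2(R[1,0],R[0,0])),2),"zax",np.round(R[:,2],3),"F",np.round(o["contact_force"],1),"M",np.round(o["torque"],2),"w",round(o["grip_width"],3),"j",np.round(o["joints"],2)); return o
E
python3 -c "from h import *; st()"
```

```text
time: 1.3
eef_pos: [0.5352, -0.1678, 0.2304]
tool_rot: [1.751, 2.606, -0.0]
contact_force: [0.9, -0.7, 0.7]
grip_width: 1.002
t 1.3 tcp [ 535.2 -167.8  230.4] yaw_x 112.21 zax [ 0.001 -0.001 -1.   ] F [ 0.9 -0.7  0.7] M [-0.08 -0.05  0.03] w 1.002 j [-0.54 -0.02 -0.03  1.56 -0.    0.65]
```

```bash
python3 -m handwheel '[[0,0,0,0,10.7],[0,0,0,0,10.7],[0,0,0,0,10.7],[0,0,0,0,10.7],[0,0,0,0,10.7],[0,0,-3,0,7.8],[0,0,0,0,0],[0,0,0,0,0]]'
python3 - <<'E'
from h import *
o=st(); t=bot.camera("top"); s=bot.camera("scene")
cv2.imwrite("pics/a1.png",np.hstack([crop(t["pixels"],290,170,110,110,3.5),crop(s["pixels"],170,130,110,110,3.5)]))
E
```

```text
time: 2.3
eef_pos: [0.5371, -0.166, 0.2298]
tool_rot: [0.17, 3.137, 0.002]
contact_force: [-0.9, -0.0, -0.1]
grip_width: 1.002
t 2.3 tcp [ 537.1 -166.   229.8] yaw_x 173.79 zax [ 0.     0.001 -1.   ] F [-0.9 -0.  -0.1] M [ 0.02  0.02 -0.01] w 1.002 j [-0.53 -0.01 -0.02  1.56  0.   -0.42]
```

View pics/a1.png

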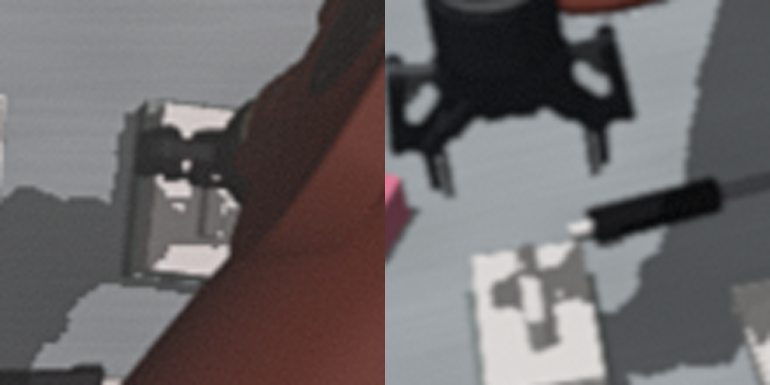

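```bash
python3 -m handwheel '[[0,-2,-5,-30,0],[0,0,0,-30,0],[0,0,0,-25,0],[0,0,0,-10,0],[0,0,0,0,0]]'
python3 - <<'E'
from h import *
o=st(); s=bot.camera("scene")
cv2.imwrite("pics/a2.png",crop(s["pixels"],170,130,130,120,4))
E
```

```text
time: 3.02
eef_pos: [0.5354, -0.1711, 0.1334]
tool_rot: [0.178, 3.134, 0.0]
contact_force: [0.3, -0.4, 0.6]
grip_width: 1.0
t 3.02 tcp [ 535.4 -171.1  133.4] yaw_x 173.49 zax [ 0.002  0.    -1.   ] F [ 0.3 -0.4  0.6] M [ 0.05 -0.01  0.04] w 1.0 j [-0.54 -0.01 -0.2   1.38  0.   -0.43]
```

View pics/a2.png

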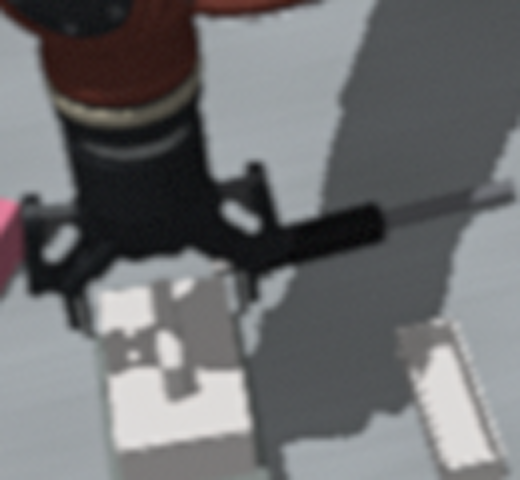

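```bash
python3 -m handwheel '[[0,0,0,-15,0],[0,0,0,-8,0],[0,0,0,0,0]]'; python3 -c "from h import *; st()"
```

```text
time: 3.45
eef_pos: [0.5367, -0.1718, 0.1114]
tool_rot: [0.178, 3.131, -0.002]
contact_force: [-0.3, -0.0, 0.1]
grip_width: 0.999
t 3.45 tcp [ 536.7 -171.8  111.4] yaw_x 173.48 zax [ 0.005 -0.002 -1.   ] F [-0.3 -0.   0.1] M [-0.01  0.04  0.04] w 0.999 j [-0.54 -0.   -0.23  1.34  0.   -0.43]
```

```bash
python3 -m handwheel '[[1,-1,0,0,0],[1,0,0,0,0],[1,0,0,0,0],[1,0,0,0,0],[1,0,0,0,0],[1,0,0,0,0],[1,0,0,0,0],[1,0,0,0,0]]' 40; python3 -c "from h import *; st()"
```

```text
time: 4.45
eef_pos: [0.5361, -0.1721, 0.1124]
tool_rot: [0.179, 3.13, -0.003]
contact_force: [-1.5, 0.4, 0.3]
grip_width: 0.152
t 4.45 tcp [ 536.1 -172.1  112.4] yaw_x 173.47 zax [ 0.007 -0.002 -1.   ] F [-1.5  0.4  0.3] M [ 0.03  0.01 -0.06] w 0.152 j [-0.54 -0.01 -0.23  1.34  0.   -0.43]
```

```bash
python3 -m handwheel '[[1,0,0,10,0],[1,0,0,15,0],[1,0,0,20,0],[1,0,0,25,0],[1,0,0,20,0],[1,0,0,0,0],[1,0,0,0,0]]'
python3 - <<'E'
from h import *
o=st(); s=bot.camera("scene");t=bot.camera("top")
cv2.imwrite("pics/a3.png",np.hstack([crop(t["pixels"],290,150,120,130,3.2),crop(s["pixels"],170,110,120,130,3.2)]))
E
```

```text
time: 5.32
eef_pos: [0.5362, -0.1722, 0.2099]
tool_rot: [0.178, 3.127, -0.005]
contact_force: [-0.0, -0.3, -0.6]
grip_width: 0.156
t 5.33 tcp [ 536.2 -172.2  209.9] yaw_x 173.47 zax [ 0.009 -0.004 -1.   ] F [-0.  -0.3 -0.6] M [-0.02 -0.02  0.01] w 0.156 j [-0.54 -0.02 -0.07  1.51  0.   -0.43]
```

View pics/a3.png

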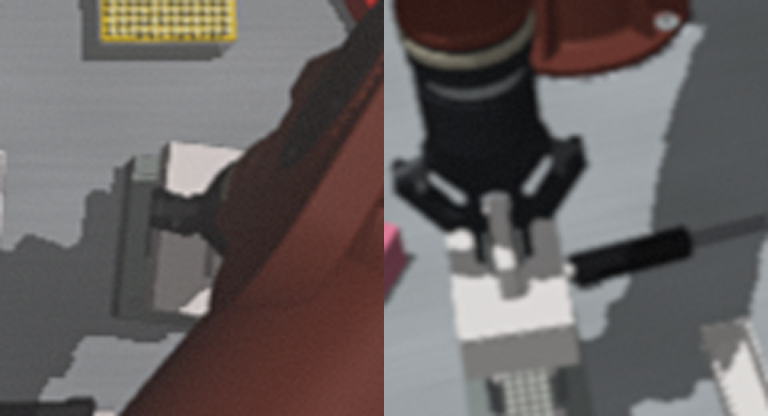

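```bash
python3 -m handwheel '[[1,-4,25,0,1],[1,-4,45,0,1],[1,-4,50,0,1],[1,-4,50,0,1],[1,-4,50,0,1],[1,-4,50,0,1],[1,-4,45,0,0.5],[1,-4,20,0,0]]'
python3 -m handwheel '[[1,0,0,0,0],[1,0,0,0,0]]'
python3 - <<'E'
from h import *
o=st(); s=bot.camera("scene");t=bot.camera("top")
cv2.imwrite("pics/a4.png",np.hstack([crop(t["pixels"],180,170,120,130,3.2),crop(s["pixels"],280,110,120,130,3.2)]))
E
```

```text
time: 6.42
eef_pos: [0.4952, 0.1787, 0.2039]
tool_rot: [-0.01, 3.141, 0.001]
contact_force: [0.7, 0.7, -1.1]
grip_width: 0.156
time: 6.68
eef_pos: [0.4933, 0.1806, 0.2029]
tool_rot: [0.017, -3.14, -0.001]
contact_force: [0.6, -0.1, -1.4]
grip_width: 0.152
t 6.67 tcp [493.3 180.6 202.9] yaw_x -179.38 zax [-0.001  0.001 -1.   ] F [ 0.6 -0.1 -1.4] M [ 0.01 -0.02 -0.03] w 0.152 j [ 0.1  -0.13 -0.18  1.52  0.    0.09]
```

View pics/a4.png

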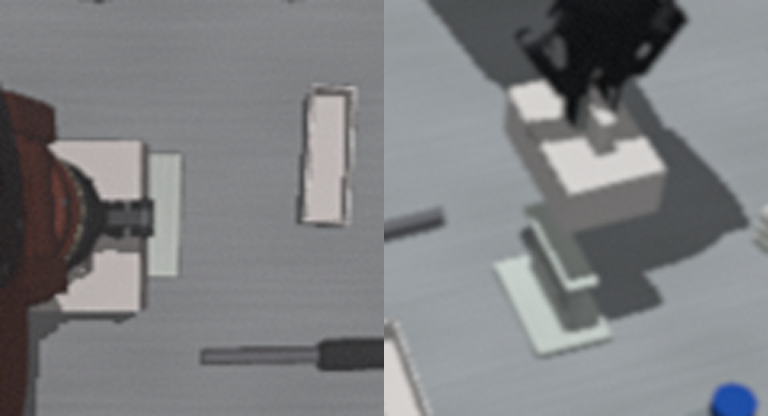

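```bash
python3 -m handwheel '[[1,8,-10,0,-0.6],[1,3,-3.5,0,0],[1,0,0,0,0],[1,0,0,0,0]]'
python3 - <<'E'
from h import *
o=st(); s=bot.camera("scene");t=bot.camera("top")
cv2.imwrite("pics/a5.png",np.hstack([crop(t["pixels"],190,190,60,85,6),crop(s["pixels"],310,120,65,85,6)]))
E
```

```text
time: 7.28
eef_pos: [0.5062, 0.1634, 0.203]
tool_rot: [-0.008, -3.141, -0.001]
contact_force: [0.0, 0.2, -0.9]
grip_width: 0.159
t 7.28 tcp [506.2 163.4 203. ] yaw_x 179.7 zax [-0.001  0.001 -1.   ] F [ 0.   0.2 -0.9] M [ 0.01 -0.03 -0.03] w 0.159 j [ 0.07 -0.11 -0.17  1.51  0.    0.07]
```

View pics/a5.png

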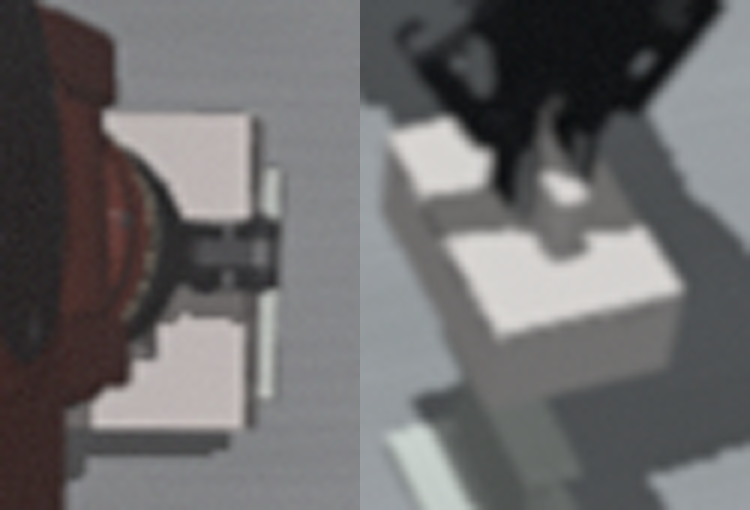

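```bash
python3 - <<'E'
from h import *
s=bot.camera("scene");t=bot.camera("top")
A=lambda L,o:np.array(L)/6-.42+np.array(o)
print(onz(t,A([(252,115),(246,430)],(190,190)),.1946))
print(onz(s,A([(28,135),(140,336),(323,291)],(310,120)),.1946))
E
```

```text
[[0.56455754 0.12285149 0.1946    ]
 [0.4421006  0.12327362 0.1946    ]]
[[0.44386233 0.12398181 0.1946    ]
 [0.56808634 0.1224471  0.1946    ]
 [0.56802441 0.20196251 0.1946    ]]
```

```bash
python3 -m handwheel '[[1,-1,4,-15,0.3],[1,0,0,-25,0],[1,0,0,-25,0],[1,0,0,-20,0],[1,0,0,-8,0],[1,0,0,0,0]]'; python3 -c "from h import *; st()"
```

```text
time: 8.22
eef_pos: [0.5026, 0.1698, 0.103]
tool_rot: [0.006, -3.139, -0.001]
contact_force: [0.1, 0.0, -0.5]
grip_width: 0.157
t 8.22 tcp [502.6 169.8 103. ] yaw_x -179.78 zax [-0.003  0.001 -1.   ] F [ 0.1  0.  -0.5] M [-0.04 -0.01  0.01] w 0.157 j [ 0.08 -0.09 -0.33  1.33  0.    0.07]
```

```bash
python3 -m handwheel '[[1,1,-2,-4,0],[1,0,0,-3,0],[1,0,0,-1,0],[1,0,0,0,0]]'; python3 -c "from h import *; st()"
```

```text
time: 8.72
eef_pos: [0.505, 0.1678, 0.0965]
tool_rot: [-0.006, 3.142, 0.001]
contact_force: [-0.6, -0.4, -1.0]
grip_width: 0.152
t 8.72 tcp [505.  167.8  96.5] yaw_x -179.77 zax [ 0.     0.001 -1.   ] F [-0.6 -0.4 -1. ] M [-0.02 -0.   -0.03] w 0.152 j [ 0.07 -0.08 -0.34  1.32  0.    0.07]
```

```bash
python3 -m handwheel '[[1,0,0,-3,0],[1,0,0,0,0]]';python3 -m handwheel '[[1,0,0,-1.5,0],[1,0,0,0,0]]'; python3 -c "from h import *; st()"
```

```text
time: 8.98
eef_pos: [0.5052, 0.1678, 0.0935]
tool_rot: [-0.006, 3.141, 0.002]
contact_force: [0.0, -0.9, -0.3]
grip_width: 0.155
time: 9.22
eef_pos: [0.5054, 0.1678, 0.0926]
tool_rot: [-0.006, 3.14, 0.002]
contact_force: [-0.4, -0.2, 0.2]
grip_width: 0.156
t 9.22 tcp [505.4 167.8  92.6] yaw_x -179.77 zax [ 0.001  0.001 -1.   ] F [-0.4 -0.2  0.2] M [-0.08 -0.05 -0.03] w 0.156 j [ 0.07 -0.08 -0.34  1.31  0.    0.07]
```

```bash
python3 -m handwheel '[[1,0,0,-1.5,0],[1,0,0,0,0]]';python3 -m handwheel '[[1,0,0,-1,0],[1,0,0,0,0]]'; python3 -c "from h import *; st()"
```

```text
time: 9.48
eef_pos: [0.5056, 0.1679, 0.0927]
tool_rot: [-0.007, 3.14, 0.001]
contact_force: [-0.6, -0.3, -1.2]
grip_width: 0.154
time: 9.72
eef_pos: [0.5057, 0.1679, 0.0925]
tool_rot: [-0.007, 3.139, 0.001]
contact_force: [0.2, -0.6, 0.6]
grip_width: 0.153
t 9.72 tcp [505.7 167.9  92.5] yaw_x -179.75 zax [ 0.003  0.001 -1.   ] F [ 0.2 -0.6  0.6] M [-0.05 -0.05 -0.05] w 0.153 j [ 0.07 -0.08 -0.34  1.31  0.    0.07]
```

```bash
python3 -m handwheel '[[1,0,0,-2.5,0],[1,0,0,0,0]]'; python3 - <<'E'
from h import *
st(); s=bot.camera("scene")
cv2.imwrite("pics/a6.png",crop(s["pixels"],290,130,110,100,6))
E
```

```text
time: 9.98
eef_pos: [0.506, 0.168, 0.0927]
tool_rot: [-0.007, 3.137, 0.001]
contact_force: [0.1, 0.5, -1.0]
grip_width: 0.156
t 9.97 tcp [506.  168.   92.7] yaw_x -179.74 zax [ 0.004  0.001 -1.   ] F [ 0.1  0.5 -1. ] M [-0.03 -0.05 -0.04] w 0.156 j [ 0.07 -0.08 -0.34  1.31  0.    0.07]
```

View pics/a6.png

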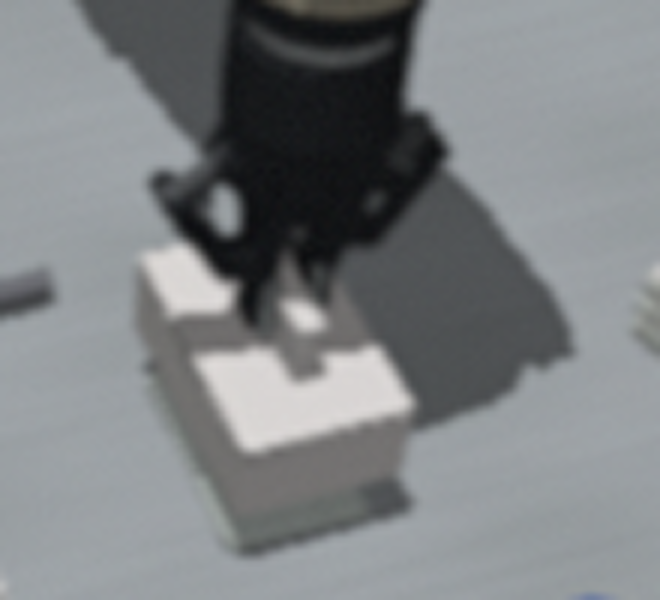

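```bash
python3 -m handwheel '[[0.7,0,0,0,0],[0.5,0,0,0,0],[0.2,0,0,0,0],[0,0,0,0,0],[0,0,0,0,0],[0,0,0,0,0]]'; python3 - <<'E'
from h import *
st(); s=bot.camera("scene")
cv2.imwrite("pics/a7.png",crop(s["pixels"],290,130,110,100,6))
E
```

```text
time: 10.78
eef_pos: [0.5056, 0.1679, 0.0911]
tool_rot: [-0.007, 3.139, 0.001]
contact_force: [-0.8, 0.9, 0.4]
grip_width: 1.0
t 10.78 tcp [505.6 167.9  91.1] yaw_x -179.75 zax [ 0.003  0.001 -1.   ] F [-0.8  0.9  0.4] M [-0.01  0.06 -0.01] w 1.0 j [ 0.07 -0.08 -0.35  1.31  0.    0.07]
```

View pics/a7.png

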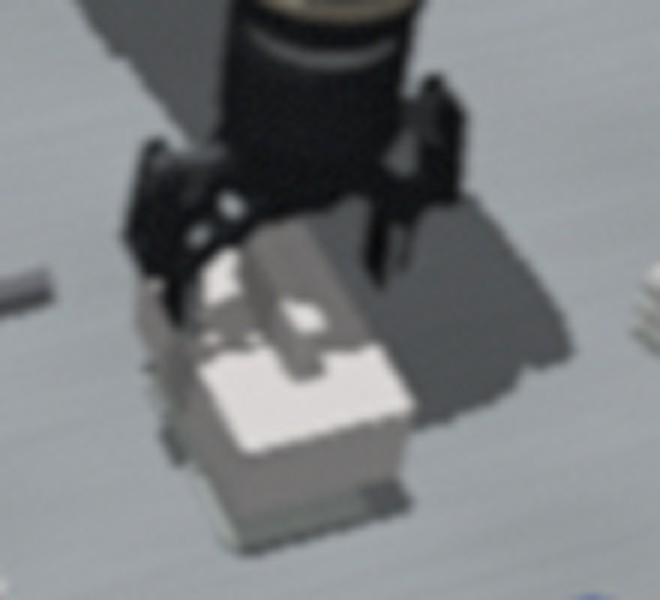

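```bash
python3 -m handwheel '[[0,0,0,15,0],[0,0,0,30,0],[0,0,0,40,0],[0,0,0,20,0],[0,0,0,0,0]]'; python3 - <<'E'
from h import *
st(); s=bot.camera("scene");t=bot.camera("top")
cv2.imwrite("pics/b1.png",np.hstack([crop(t["pixels"],320,185,60,80,6),crop(s["pixels"],185,185,65,80,6)]))
cv2.imwrite("pics/b2.png",np.hstack([crop(t["pixels"],180,170,110,110,3.4),crop(s["pixels"],290,130,110,110,3.4)]))
E
```

```text
time: 11.45
eef_pos: [0.5055, 0.168, 0.2034]
tool_rot: [-0.007, 3.136, 0.002]
contact_force: [0.4, -0.3, -0.7]
grip_width: 0.999
t 11.45 tcp [505.5 168.  203.4] yaw_x -179.75 zax [ 0.005  0.001 -1.   ] F [ 0.4 -0.3 -0.7] M [ 0.02 -0.    0.08] w 0.999 j [ 0.07 -0.11 -0.17  1.51  0.    0.07]
```

View pics/b1.png

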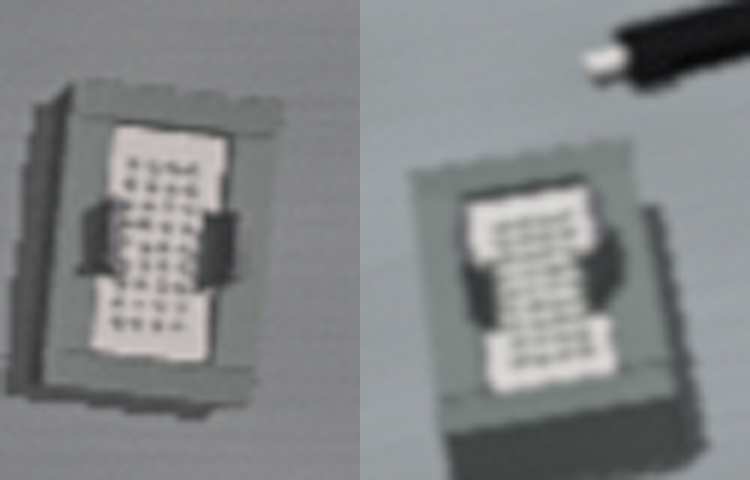

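View pics/b2.png

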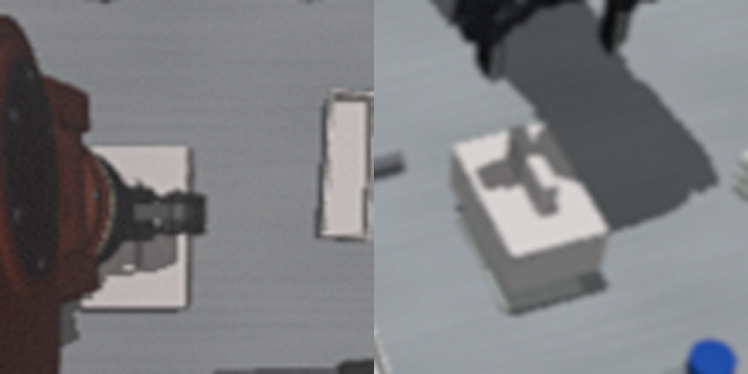

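```bash
python3 - <<'E'
from h import *
s=bot.camera("scene");t=bot.camera("top")
A=lambda L,o:np.array(L)/6-.42+np.array(o)
def rep(n,W):
    W=W[:,:2]*1000; print(n,W.mean(0).round(1),"len",np.linalg.norm(W[0]-W[3]).round(1),np.linalg.norm(W[1]-W[2]).round(1),"wid",np.linalg.norm(W[0]-W[1]).round(1),np.linalg.norm(W[3]-W[2]).round(1),"yaw",[np.degrees(np.arctan2(*(a-b)[::-1])).round(1) for a,b in((W[0],W[3]),(W[1],W[2]))])
rep("deckT",onz(t,A([(113,125),(228,137),(209,362),(92,350)],(320,185)),.05))
rep("rimT",onz(t,A([(70,83),(282,100),(254,405),(40,385)],(320,185)),.058))
rep("deckS",onz(s,A([(257,375),(129,393),(105,203),(230,187)],(185,185)),.05))
rep("rimS",onz(s,A([(318,395),(86,434),(50,172),(272,140)],(185,185)),.058))
# cover on the rest, scene view roof corners z .084
B=lambda L,o:np.array(L)/3.4-.35+np.array(o)
W=onz(s,B([(137-57,0)][:0] or [(453-374,147),(520-374,257),(606-374,231)],(290,130)),.084); print(W)
W=onz(t,B([(187,147),(187,308)],(180,170)),.084); print(W)
E
```

```text
deckT [ 535.3 -172.7] len 103.2 103.1 wid 52.9 53.3 yaw [np.float64(-5.9), np.float64(-5.7)]
rimT [ 535.2 -171.8] len 137.5 138.8 wid 96.8 96.6 yaw [np.float64(-6.2), np.float64(-6.3)]
deckS [ 532.9 -171.9] len 101.5 101.8 wid 52.6 54.2 yaw [np.float64(-7.8), np.float64(-6.9)]
rimS [ 535.8 -171.1] len 138.1 139.5 wid 93.9 96.7 yaw [np.float64(-6.9), np.float64(-5.8)]
[[0.44526899 0.12736763 0.084     ]
 [0.56939252 0.1328493  0.084     ]
 [0.56598743 0.20554598 0.084     ]]
[[0.56467669 0.12855179 0.084     ]
 [0.44057234 0.12672626 0.084     ]]
```

```bash
python3 -m handwheel '[[0,4,-25,0,-1],[0,4,-45,0,-1],[0,4,-50,0,-1],[0,4,-50,0,-1],[0,4,-50,0,-1],[0,4,-50,0,-1],[0,3,-40,0,-0.5],[0,0,-12,0,0]]'
python3 -m handwheel '[[0,0,0,0,0],[0,0,0,0,0]]'; python3 -c "from h import *; st()"
```

```text
time: 12.65
eef_pos: [0.5255, -0.1617, 0.1897]
tool_rot: [-0.171, -3.124, -0.008]
contact_force: [0.8, 0.1, -0.6]
grip_width: 0.995
time: 12.9
eef_pos: [0.5248, -0.1605, 0.1883]
tool_rot: [-0.171, -3.121, -0.01]
contact_force: [0.3, 0.7, -0.7]
grip_width: 1.002
t 12.9 tcp [ 524.8 -160.5  188.3] yaw_x 173.72 zax [-0.015  0.007 -1.   ] F [ 0.3  0.7 -0.7] M [-0.02  0.04  0.01] w 1.002 j [-0.53 -0.03 -0.12  1.5  -0.   -0.42]
```

```bash
python3 -m handwheel '[[0,8,-9,-10,0],[0,2,-2.5,-25,0],[0,0,0,-20,0],[0,0,0,-5,0],[0,0,0,0,0]]'; python3 - <<'E'
from h import *
st(); s=bot.camera("scene")
cv2.imwrite("pics/b3.png",crop(s["pixels"],165,130,110,100,6))
E
```

```text
time: 13.52
eef_pos: [0.537, -0.1696, 0.1253]
tool_rot: [-0.162, -3.123, -0.01]
contact_force: [0.2, -0.1, -0.2]
grip_width: 1.002
t 13.53 tcp [ 537.  -169.6  125.3] yaw_x 174.05 zax [-0.014  0.007 -1.   ] F [ 0.2 -0.1 -0.2] M [ 0.   -0.06 -0.02] w 1.002 j [-0.54  0.02 -0.18  1.38 -0.   -0.43]
```

View pics/b3.png

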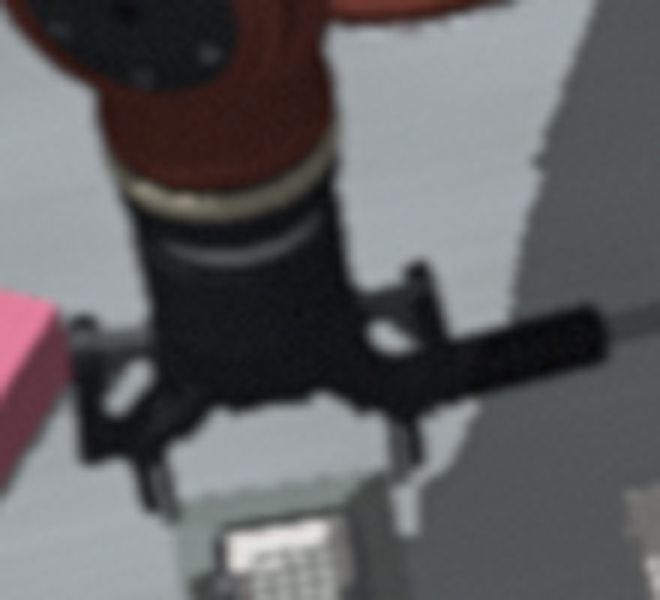

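```bash
python3 -m handwheel '[[0,-2,-2.5,-10,-0.4],[0,0,0,-18,0],[0,0,0,-10,0],[0,0,0,0,0]]'; python3 - <<'E'
from h import *
st(); s=bot.camera("scene")
cv2.imwrite("pics/b4.png",crop(s["pixels"],165,150,110,100,6))
E
```

```text
time: 14.08
eef_pos: [0.5353, -0.1726, 0.0858]
tool_rot: [-0.174, -3.124, -0.009]
contact_force: [-0.4, -0.2, 0.6]
grip_width: 0.998
t 14.07 tcp [ 535.3 -172.6   85.8] yaw_x 173.62 zax [-0.013  0.006 -1.   ] F [-0.4 -0.2  0.6] M [ 0.03 -0.   -0.01] w 0.998 j [-0.54  0.03 -0.24  1.31 -0.   -0.43]
```

View pics/b4.png

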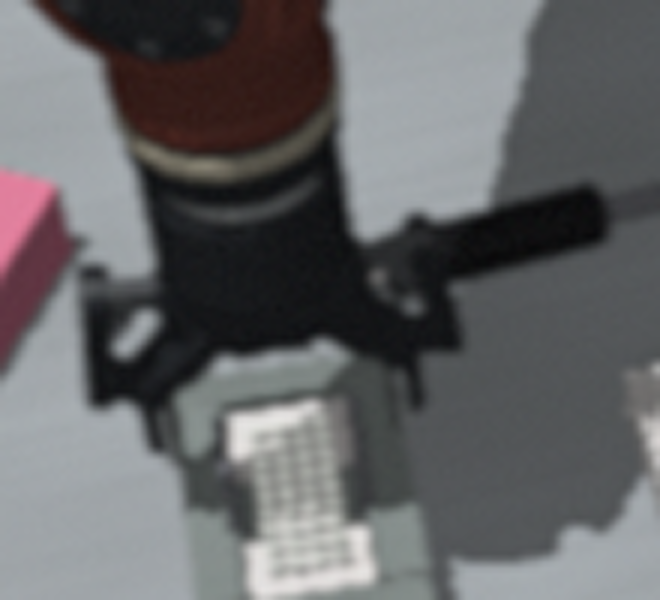

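```bash
python3 -m handwheel '[[0,0,0,-12,0],[0,0,0,-8,0],[0,0,0,-3,0],[0,0,0,0,0]]'; python3 -c "from h import *; st()"
```

```text
time: 14.62
eef_pos: [0.5358, -0.1729, 0.0622]
tool_rot: [-0.174, -3.125, -0.008]
contact_force: [0.5, -0.4, 0.8]
grip_width: 1.006
t 14.62 tcp [ 535.8 -172.9   62.2] yaw_x 173.62 zax [-0.012  0.006 -1.   ] F [ 0.5 -0.4  0.8] M [-0.01 -0.01  0.09] w 1.006 j [-0.54  0.05 -0.27  1.27 -0.   -0.43]
```

Gripping at moderate force, closing partway first to see the contact.

```bash
python3 -m handwheel '[[0.3,0,0,0,0],[0.35,0,0,0,0],[0.35,0,0,0,0]]' 30;  python3 -c "from h import *; st()"; python3 -m handwheel '[[1,0,0,0,0],[1,0,0,0,0],[1,0,0,0,0],[1,0,0,0,0],[1,0,0,0,0],[1,0,0,0,0]]' 30; python3 - <<'E'
from h import *
st(); s=bot.camera("scene")
cv2.imwrite("pics/b5.png",crop(s["pixels"],165,150,110,100,6))
E
```

```text
time: 15.0
eef_pos: [0.5362, -0.1731, 0.0629]
tool_rot: [-0.174, -3.126, -0.007]
contact_force: [-0.6, 0.5, -2.3]
grip_width: 0.651
t 15.0 tcp [ 536.2 -173.1   62.9] yaw_x 173.62 zax [-0.011  0.005 -1.   ] F [-0.6  0.5 -2.3] M [0.03 0.   0.01] w 0.651 j [-0.54  0.05 -0.27  1.27 -0.   -0.43]
time: 15.75
eef_pos: [0.5368, -0.1732, 0.0643]
tool_rot: [-0.174, -3.127, -0.006]
contact_force: [-0.7, 0.2, 0.7]
grip_width: 0.505
t 15.75 tcp [ 536.8 -173.2   64.3] yaw_x 173.63 zax [-0.009  0.005 -1.   ] F [-0.7  0.2  0.7] M [0.   0.1  0.01] w 0.505 j [-0.54  0.05 -0.27  1.27 -0.   -0.43]
```

View pics/b5.png

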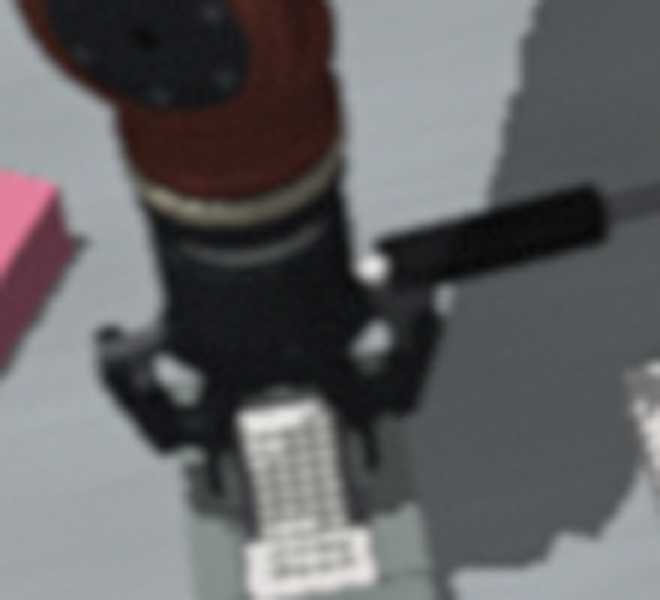

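```bash
python3 -m handwheel '[[1,0,0,5,0],[1,0,0,5,0],[1,0,0,8,0],[1,0,0,10,0],[1,0,0,0,0]]'; python3 - <<'E'
from h import *
st(); s=bot.camera("scene")
cv2.imwrite("pics/b6.png",crop(s["pixels"],165,150,110,100,6))
E
```

```text
time: 16.42
eef_pos: [0.5367, -0.1732, 0.0942]
tool_rot: [-0.174, -3.127, -0.007]
contact_force: [-0.0, 0.3, -1.4]
grip_width: 0.511
t 16.43 tcp [ 536.7 -173.2   94.2] yaw_x 173.63 zax [-0.01   0.005 -1.   ] F [-0.   0.3 -1.4] M [-0.04 -0.02  0.03] w 0.511 j [-0.54  0.03 -0.23  1.32 -0.   -0.43]
```

View pics/b6.png

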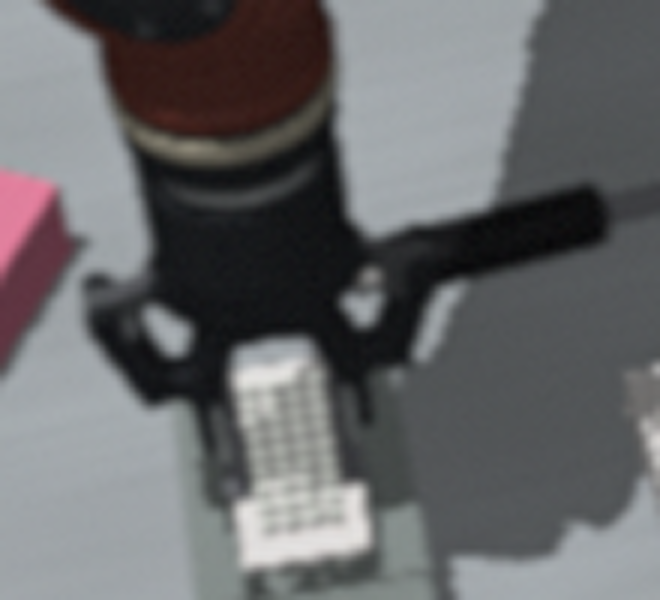

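The cassette rises with the gripper: its deck front edge now stands clear of the bay, at crop row ~555 against ~585 before, and it looks level. I continue the lift.

```bash
python3 -m handwheel '[[1,0,0,15,0],[1,0,0,25,0],[1,0,0,30,0],[1,0,0,25,0],[1,0,0,10,0],[1,0,0,0,0],[1,0,0,0,0],[1,0,0,0,0]]'; python3 - <<'E'
from h import *
st(); s=bot.camera("scene");t=bot.camera("top")
cv2.imwrite("pics/b7.png",crop(s["pixels"],150,100,250,180,3.2))
cv2.imwrite("pics/b8.png",t["pixels"])
E
```

```text
time: 17.48
eef_pos: [0.535, -0.1722, 0.2023]
tool_rot: [-0.174, -3.124, -0.009]
contact_force: [0.4, 0.5, -1.7]
grip_width: 0.504
t 17.48 tcp [ 535.  -172.2  202.3] yaw_x 173.63 zax [-0.013  0.007 -1.   ] F [ 0.4  0.5 -1.7] M [ 0.02 -0.04 -0.06] w 0.504 j [-0.54  0.   -0.06  1.52 -0.   -0.43]
```

View pics/b7.png

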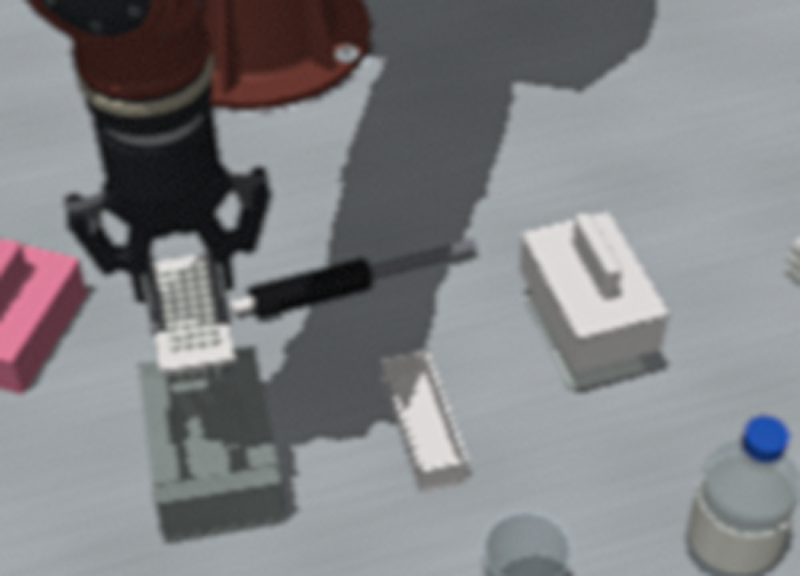

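View pics/b8.png

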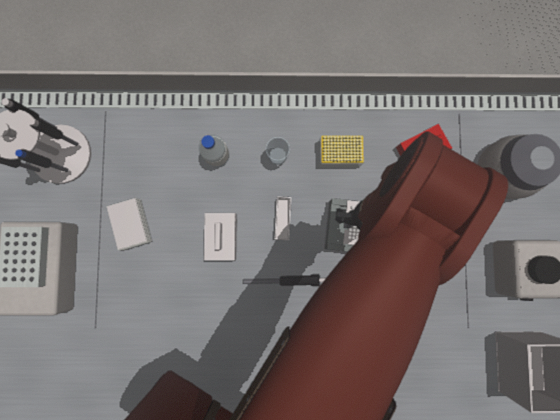

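```bash
python3 - <<'E'
from h import *
t=bot.camera("top");s=bot.camera("scene")
g=cv2.cvtColor(t["pixels"],cv2.COLOR_BGR2GRAY)[205:270,198:242]
G=cv2.resize(g,None,fx=8,fy=8,interpolation=cv2.INTER_CUBIC)
cs,_=cv2.findContours((G>145).astype(np.uint8),cv2.RETR_EXTERNAL,cv2.CHAIN_APPROX_NONE)
c=(max(cs,key=cv2.contourArea).reshape(-1,2)+.5)/8-.5+[198,205]
print(cv2.minAreaRect((onz(t,c,.084)[:,:2]*1000).astype(np.float32)))
A=lambda L:np.array(L)/3.2-.34+np.array([150,100])
print(onz(s,A([(522,235),(580,338),(666,313),(607,213)]),.084).round(4))
print(onz(s,A([(158,364),(236,357)]),.2023-.0643+.05).round(4), "deck front corners vs TCP; expected x ~",.535+.0517)
st()
E
```

```text
((503.96099853515625, 169.3216094970703), (125.2864761352539, 83.06283569335938), 0.531492292881012)
[[0.4459 0.1268 0.084 ]
 [0.5682 0.1287 0.084 ]
 [0.5655 0.2055 0.084 ]
 [0.4443 0.2063 0.084 ]]
[[ 0.5766 -0.2029  0.188 ]
 [ 0.5876 -0.1499  0.188 ]] deck front corners vs TCP; expected x ~ 0.5867
t 17.68 tcp [ 535.2 -172.3  202.7] yaw_x 173.62 zax [-0.012  0.006 -1.   ] F [-0.3 -0.1 -1.2] M [0.07 0.   0.01] w 0.51 j [-0.54  0.   -0.06  1.52 -0.   -0.43]
```

```bash
python3 -c "
from station import bot
print(bot.close_job())"
```

```text
the job is handed in; nothing more can be done
None
```

The job is handed in at about 17.7 s of the 51 s allowed; no verdict came back. I lifted the cover off by its fin, set it on the rest's bar and let go. Then I pinched the cassette's catches, lifted it out and finished still holding it.

Last checks before handing in:
- **Cover:** it looks level and untouched in both views. Its centre measured about (0.505, 0.168) m against the bar's (0.5035, 0.1675) m, so about 2 mm off. The two views agree to about 3 mm.
- **Catches:** the opening reads 0.50–0.51, or 43 mm taken straight. The 14 mm fin also read about 1 mm low, so I take this as roughly 46 mm, both catches fully in. I inferred this from the opening only; the catch travel itself is not measured.
- **Cassette:** it hangs about level, with a tool tilt of 0.013 rad. The grip point is at about 0.22 m, putting the tip ends at about 0.147 m. The wrist carried 1.2–1.7 N at the end, which fits its weight.
- **Bystanders:** none looks moved in the last pictures. I compared these by eye and did not measure each one.

No check failed.

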